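# Put the label printer's battery pack on charge

### The job

The label printer's battery is flat: squeeze the two sprung side tabs of the pack together to free it, lift it out of the printer, and push it gently down into the cup of the desk charger until it is fully home and, once you let go, both tabs spring back out and hold it. Never tug at the latched pack or force it; leave the other things on the desk where they are.

Things in the scene. Friction and masses are not known exactly. Their poses are not given: they have to be found in the camera images.
- pack_mid (a point): Battery pack (loose, 0.2 to 0.3 kg): black upright block 36 x 44 x 68 mm, alike when turned half round, at first latched in the printer's bay. Point: on its centre line between the two thumb pads, 50 mm above its underside. z up, y across the two tabs, x along the 36 mm. The lowest 4 mm taper in by 0.8 mm all round.
- tab_left (a joint): Sprung grey tab on the pack's +y side: 0 out, 0.005 m pressed fully in (3 N to start, 7 N at the end), springs back. Its ribbed thumb pad is 22 mm wide, from 32 to 62 mm above the pack's underside; over both pads 56 mm at rest, 46 mm fully in. A hook low on the tab stands 4.5 mm proud of the pack, its top 18 mm above the underside; fully in it lies flush.
- tab_right (a joint): The same for the tab on the pack's -y side.
- printer: Label printer (fixed, grey, 129 x 123 mm), origin at the centre of its underside; x points from the low battery deck (robot's side) to the media housing (84 mm high, from x = 5 mm on).
- printer_bay (a point): Centre of the printer's bay mouth, 38 (x) by 46 mm (y), level with the deck, 43.5 mm above the desk. The pack is home 24 mm deep in it, 44 mm standing out, a hook caught under a ledge at each y side; two sprung contacts push it up with about 6 N. Axes as the printer's.
- charger: Desk charger (fixed, black base 112 x 136 mm), origin at the centre of its underside. On it a grey cup, 55 (x) by 80 mm (y), rides on a stiff cross slide along the charger's y: it stands anywhere within 12 mm either way of the charger's centre and stays there (yields above 15 N sideways). Where it stands is not measured: look or feel for it.
- charger_mid (a point): Fixed point over the charger's centre at the height of the cup's rim, 47.5 mm above the desk; axes as the charger's. The cup's mouth, 38 (x) by 46 mm (y), 1 mm to spare all round the pack, lies at x = 0 and up to 12 mm to either side in y. Rim: flat, 8 mm (x) and 17 mm (y) wide. The pack goes in with its y along this y, either way round.
- charger_home (a point): Fixed point straight below charger_mid, 23.5 mm above the desk: the height of the pack's underside when home (24 mm below the rim), where its hooks catch under ledges 6 mm below the rim. A firm stop lies 2 mm lower. Two sprung contacts press up from 4 mm above home on, with 3 N rising to 6 N: a pack let go before it is home is lifted and does not catch.
- self_inking_stamp: bystander: self-inking stamp, 45 x 71 x 66 mm, origin under its centre
- sanitiser: bystander: pump bottle, 60 x 70 x 184 mm, origin under its centre
There are look-alikes about, which are no part of the job. Leave any blue look-alike of the part that bears pack_mid alone.

How it is judged:
On the way, in this order (a step that is already met when the one before it is completed fails the run):
1. both tabs are squeezed in together while the pack is still in the printer (value of joint each of tab_left, tab_right above 0.003 m and z of pack_mid in the frame of printer below 0.078 m and horizontal distance between pack_mid and printer below 0.04 m), for 0.05 s.
2. the pack is lifted clear of the printer (height (world z) of pack_mid above 0.1 m), for 0.1 s.
At the end, for the whole second after the job is handed in: The pack stands upright (within 0.08 rad) in the charger's cup at its home depth (no more than 1.3 mm above it), at rest, with both tabs sprung out to within 1.5 mm, so that both hooks are caught under the cup's ledges (z of pack_mid in the frame of charger below 0.0748 m and x of pack_mid in the frame of charger between -0.004 and 0.004 m and y of pack_mid in the frame of charger between -0.016 and 0.016 m and angle between pack_mid's own z axis and vertical below 0.08 rad and value of joint each of tab_left, tab_right below 0.0015 m and linear speed of pack below 0.02 m/s); the robot touches nothing.
It fails at once if the pack is pulled or pushed against the printer with more than 50 N (contact force between pack and printer above 50 N).
It fails at once if the pack is pushed against the charger with more than 50 N (contact force between pack and charger above 50 N).
It fails at once if the stamp or the sanitiser is shifted by more than 2 cm (distance of any of self_inking_stamp, sanitiser from where it was at the start of the episode above 0.02 m).
It also fails if it takes over 61 s, if anything falls off the work surface, if the arm or the gripper's body presses on something with over 40 N, if the wrist force passes 120 N, or if a joint passes its speed limit or range.

### The arm

A 6-joint arm with a two-finger parallel gripper is mounted at the origin on the work surface; the furniture and walls round the work are solid. World frame = base frame: x ahead of the robot, y to its left, z up, the work surface at z = 0. Lengths are in m, angles in rad, forces in N, time in s.
With the tool pointing down it reaches from about 0.35 to 0.975 m from the base axis. Payload 7.1 kg.
Tool frame: the origin (TCP) lies midway between the tips of the shut fingers; the grasp point (between the pads) lies 19 mm behind it; z points along the fingers, x is the direction in which the jaws open and shut, and the axes are right-handed (so a half turn about z gives the same grasp; the last joint's range is limited). The gripper opens to 88 mm and grips with 3 to 60 N. Pads are 20 mm wide; open, the fingers measure 115 mm over their backs; the gripper's body (75 mm by 178 mm) begins 61 mm behind the grasp point.
Start: joints at [1.147, 0.423, 1.63, -0, 1.089, -0.019], TCP at [0.246, 0.574, 0.223] pointing down, gripper open.
Joint ranges: [-3, 3], [-0.9, 2.11], [0.09, 2.58], [-1.31, 4.45], [0.11, 2.69], [-2.54, 2.54]. Speed limits (rad/s): [2.39, 2.39, 3.01, 3.14, 3.14, 3.14].

### API

Orientations are given as a unit quaternion [w, x, y, z].
In Python, from station import move_pose, movel, movej, command_gripper, wait, inverse_kinematics, read_camera, camera_info, MotionError, job_done, get_time, get_joint_pos, get_qvel, get_effort, get_tcp_pos, get_ee_rot, get_ft_force, get_ft_torque, get_grip_width gives the robot as it stands. Calls block until the motion is done:
- move_pose(position, orientation): joint-space move of the TCP to a pose.
- movel(position, frame=None, v=0.15, until_force=None): straight line of the TCP; frame=None keeps the orientation; v is the mean speed in m/s. With until_force (N) it stops when the force on the tool has changed by that much, and returns True; else False.
- movej(angles): joint-space move.
- command_gripper(opening): opening from 0.0 (shut) to 1.0 (fully open); the grip force is fixed at half the most; returns when the fingers have stopped.
- wait(seconds).
- inverse_kinematics(position, orientation): joint angles nearest the present ones, or None.
- read_camera(name): name is "scene" or "top"; returns the picture (420x560x3 uint8, red, green, blue); there is no depth.
- camera_info(name): a dict with "intrinsics" (3x3 intrinsics, pixels), "dist" ([k1, k2, p1, p2, k3] as OpenCV has them; the pictures are not rectified), "T" (4x4, takes a point from camera to world coordinates). Camera axes: x right, y up, looking along -z (the intrinsics and any distortion apply to the point x, -y, -z); pixel columns grow to the right and rows downward; lengths in m; the calibration is good to about 2 mm. A picture is of the moment at which its call begins. camera_info takes no time and is no camera call.
A pose or a line that the arm cannot do raises MotionError and nothing moves.
- job_done(): hands the job in, once; it reports no verdict.
Readings, each from a call of its own:
- get_time(): time.
- get_joint_pos(): joint angles.
- get_qvel(): joint speeds.
- get_effort(): joint torques, N m.
- get_tcp_pos(): TCP position.
- get_ee_rot(): TCP orientation.
- get_ft_force(): force on the tool from outside, world axes, zero at the start.
- get_ft_torque(): the same for the moment, N m.
- get_grip_width(): opening from 0.0 (shut) to 1.0 (fully open).
Only numpy, scipy, OpenCV 4.12 (cv2) and the standard library are available. Lean on these libraries where they do the work, as an engineer would, in place of code of your own. Each camera call takes 0.05 s, during which the arm holds its last target.

## Working session

There is one attempt and no reset: what is moved stays moved. The work goes in short steps, each a Python script; the robot and the scene stay as the last script left them, time stands still between calls to the robot, and variables do not carry over. Pictures are saved under pics/ and viewed, and the job is handed in when it is done.

```bash
ls; mkdir -p pics; python3 - <<'E'
from station import *
import cv2,numpy as np
for n in("scene","top"):
    im=read_camera(n); np.save(f"pics/{n}0.npy",im); cv2.imwrite(f"pics/{n}0.png",cv2.resize(im[:,:,::-1],(800,600),interpolation=cv2.INTER_CUBIC))
    i=camera_info(n); print(n,np.round(i["intrinsics"],2).tolist(),i["dist"],np.round(i["T"],4).tolist())
print(get_time(),get_ee_rot(),get_grip_width())
E
```

```text
pics
scene [[443.28, 0.0, 282.9], [0.0, 443.28, 208.9], [0.0, 0.0, 1.0]] [-0.12260011  0.          0.          0.          0.        ] [[0.8536, 0.404, -0.329, 0.0209], [-0.5209, 0.6493, -0.5542, -0.6202], [-0.0103, 0.6444, 0.7646, 0.9401], [0.0, 0.0, 0.0, 1.0]]
top [[417.09, 0.0, 281.48], [0.0, 417.09, 213.23], [0.0, 0.0, 1.0]] [-0.06821377  0.          0.          0.          0.        ] [[0.0132, 0.9866, -0.1626, 0.238], [-0.9991, 0.0197, 0.0384, 0.0148], [0.0411, 0.1619, 0.9859, 0.9471], [0.0, 0.0, 0.0, 1.0]]
0.1 [ 3.61849603e-04  8.34815781e-01  5.50528999e-01 -5.49441137e-04] 1.00293702166805
```

View pics/scene0.png

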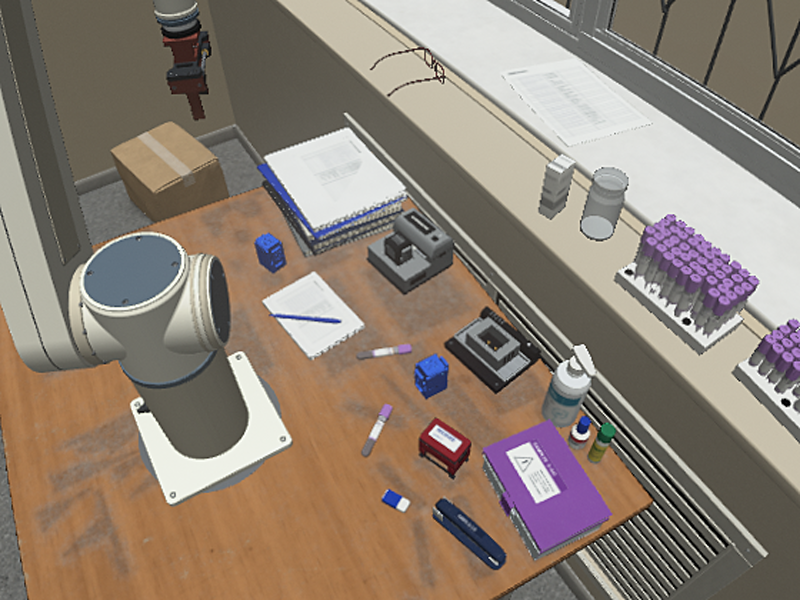

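View pics/top0.png

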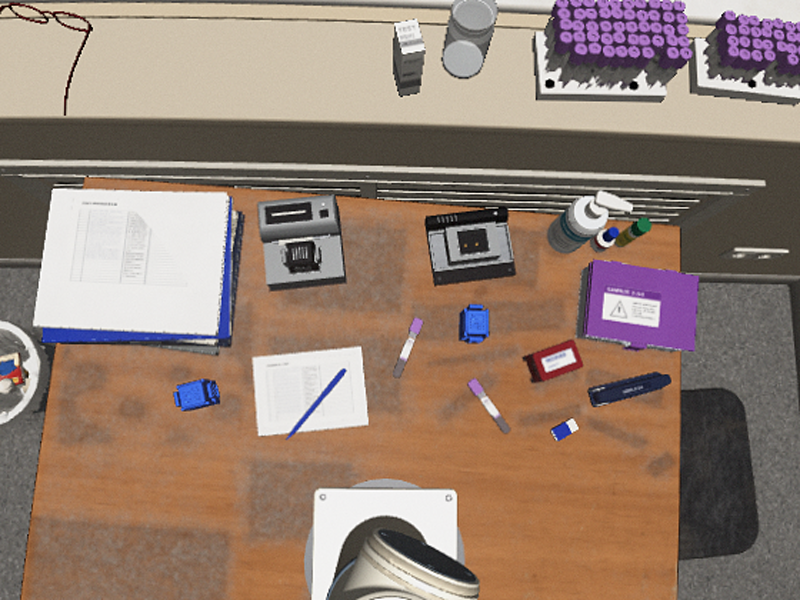

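Candidates for the pack: the black block in the printer (top 302,258; scene 400,245), the blue look-alikes (top 197,394 and 475,323) and the red stamp (top 555,360). By the description, the black one in the printer is the pack. Next, close crops.

```bash
python3 - <<'E'
import cv2,numpy as np
t=np.load("pics/top0.npy")[:,:,::-1]; s=np.load("pics/scene0.npy")[:,:,::-1]
def crop(im,c0,r0,w,h,k): return cv2.resize(im[r0:r0+h,c0:c0+w],(w*k,h*k),interpolation=cv2.INTER_CUBIC)
a=crop(t,176,130,70,75,6);b=crop(t,292,140,75,65,6)
o=np.zeros((450,870,3),np.uint8);o[:450,:420]=a;o[:390,420:870]=b
cv2.imwrite("pics/ct.png",cv2.resize(o,(800,414)))
a=crop(s,250,140,75,70,6);b=crop(s,305,210,80,70,5)
o=np.zeros((420,850,3),np.uint8);o[:420,:450]=a;o[:350,450:850]=b
cv2.imwrite("pics/cs.png",cv2.resize(o,(800,395)))
E
```

```text
(no output)
```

View pics/ct.png

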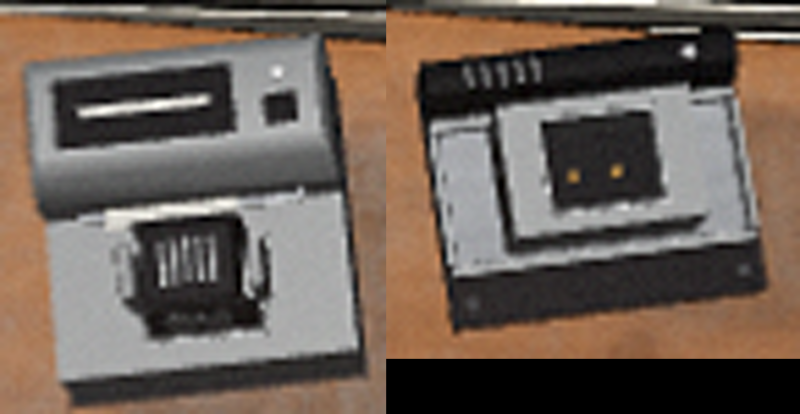

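View pics/cs.png

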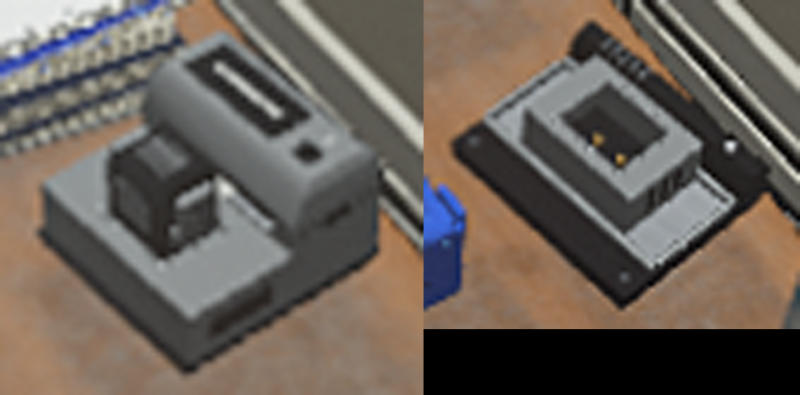

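The black block with grey side tabs standing in the printer bay (ct crop 190,270) is the pack. The charger cup is at ct crop (600,160). Now I'll measure by casting rays from the picture points.

```bash
cat > h.py <<'E'
import numpy as np,cv2
from station import *
def ray(n,px):
    i=camera_info(n);K=np.array(i["intrinsics"],float);d=np.array(i["dist"],float);T=np.array(i["T"],float)
    u=cv2.undistortPoints(np.array(px,float).reshape(-1,1,2),K,d).reshape(-1,2)
    D=np.c_[u[:,0],-u[:,1],-np.ones(len(u))]@T[:3,:3].T
    return T[:3,3],D
def plane(n,px,z):
    o,D=ray(n,px); return o+D*((z-o[2])/D[:,2])[:,None]
E
python3 - <<'E'
from h import *
f=.18125; g=.17708
P=lambda pts:[(176+x*f-.5+.08,130+y*f-.42) for x,y in pts]
C=lambda pts:[(292+(x-386.2)*f-.42,140+y*f-.42) for x,y in pts]
SP=lambda pts:[(250+x*g-.42,140+y*g-.42) for x,y in pts]
SC=lambda pts:[(305+(x-423.5)*.2125-.4,210+y*.2125-.4) for x,y in pts]
np.set_printoptions(precision=4,suppress=True)
def show(l,a):
    print(l);print(a); print("edges",np.linalg.norm(np.diff(np.r_[a,a[:1]],axis=0)[:,:2],axis=1),"mean",a.mean(0))
show("deck T (frontL,frontR,backR,backL)",plane("top",P([(62,380),(358,352),(342,185),(48,217)]),.0435))
show("deck S: left, front, right..",plane("scene",SP([(42,190),(188,320),(292,252)]),.0435))
show("packtop T",plane("top",P([(135,222),(238,213),(243,294),(140,306)]),.0875))
show("cup rim T: BL BR FR FL",plane("top",C([(495,107),(690,85),(705,218),(512,240)]),.0475))
show("mouth T",plane("top",C([(541,122),(652,110),(663,195),(555,210)]),.0475))
show("mouth S",plane("scene",SC([(600,82),(667,133),(633,170),(563,120)]),.0475))
show("cup rim S (left,back,right,front)",plane("scene",SC([(526,112),(597,54),(702,146),(632,202)]),.0475))
show("base front T z?",plane("top",C([(456,330),(765,290)]),.0))
show("sanit T",plane("top",[(575*.7,245*.7)],.0))
E
```

```text
deck T (frontL,frontR,backR,backL)
[[0.4157 0.1882 0.0435]
 [0.4296 0.0708 0.0435]
 [0.4986 0.0793 0.0435]
 [0.4826 0.1973 0.0435]]
edges [0.1182 0.0695 0.119  0.0675] mean [0.4566 0.1339 0.0435]
deck S: left, front, right..
[[0.4132 0.1817 0.0435]
 [0.4299 0.0679 0.0435]
 [0.4966 0.0791 0.0435]]
edges [0.115  0.0677 0.1322] mean [0.4466 0.1096 0.0435]
packtop T
[[0.4694 0.155  0.0875]
 [0.4738 0.1157 0.0875]
 [0.4419 0.1126 0.0875]
 [0.4364 0.1516 0.0875]]
edges [0.0395 0.032  0.0394 0.0332] mean [0.4554 0.1337 0.0875]
cup rim T: BL BR FR FL
[[ 0.5111 -0.0856  0.0475]
 [ 0.5227 -0.1659  0.0475]
 [ 0.4668 -0.1712  0.0475]
 [ 0.4557 -0.0925  0.0475]]
edges [0.0811 0.0562 0.0795 0.0558] mean [ 0.4891 -0.1288  0.0475]
mouth T
[[ 0.5053 -0.1044  0.0475]
 [ 0.5116 -0.15    0.0475]
 [ 0.4759 -0.1541  0.0475]
 [ 0.4686 -0.11    0.0475]]
edges [0.0461 0.0359 0.0448 0.0371] mean [ 0.4904 -0.1296  0.0475]
mouth S
[[ 0.5015 -0.1046  0.0475]
 [ 0.5114 -0.1512  0.0475]
 [ 0.4816 -0.1609  0.0475]
 [ 0.4695 -0.1148  0.0475]]
edges [0.0477 0.0314 0.0476 0.0336] mean [ 0.491  -0.1329  0.0475]
cup rim S (left,back,right,front)
[[ 0.4558 -0.1     0.0475]
 [ 0.5116 -0.088   0.0475]
 [ 0.522  -0.1678  0.0475]
 [ 0.469  -0.1769  0.0475]]
edges [0.0571 0.0805 0.0538 0.0781] mean [ 0.4896 -0.1332  0.0475]
base front T z?
[[ 0.4278 -0.0745  0.    ]
 [ 0.448  -0.2064  0.    ]]
edges [0.1334 0.1334] mean [ 0.4379 -0.1405  0.    ]
sanit T
[[ 0.5009 -0.3098  0.    ]]
edges [0.] mean [ 0.5009 -0.3098  0.    ]
```

The sizes match the given ones (deck 0.118/0.068, cup 0.080 x 0.056, mouth 0.046 x 0.037), and the two views agree to within 4 mm. I'll refine yaw and centres with subpixel edge fits.

```bash
cat >> h.py <<'E'
def edge(im,n,A,B,z,rng=.006,m=25):
    """subpixel edge near world segment A-B at height z: project, profile across, strongest gradient, robust line; returns yaw, midpoint"""
    i=camera_info(n);K=np.array(i["intrinsics"],float);d=np.array(i["dist"],float);T=np.array(i["T"],float)
    g=cv2.cvtColor(im,cv2.COLOR_RGB2GRAY).astype(np.float32)
    A=np.array(A,float)[:2];B=np.array(B,float)[:2];t=(B-A)/np.linalg.norm(B-A);nn=np.array([-t[1],t[0]])
    s=np.arange(-rng,rng+1e-9,.0004);out=[]
    for a in np.linspace(.12,.88,m):
        W=A+a*(B-A)+s[:,None]*nn; W=np.c_[W,np.full(len(W),z)]
        c=(W-T[:3,3])@T[:3,:3]; c=c*[1,-1,-1]
        p=cv2.projectPoints(c,np.zeros(3),np.zeros(3),K,d)[0].reshape(-1,2).astype(np.float32)
        v=cv2.remap(g,p[:,:1],p[:,1:],cv2.INTER_CUBIC).ravel(); v=cv2.GaussianBlur(v[:,None],(1,9),1.5).ravel()
        q=np.abs(np.gradient(v)); k=q.argmax(); w=q[max(0,k-4):k+5]; out.append(A+a*(B-A)+nn*(s[max(0,k-4):k+5]@w/w.sum()))
    out=np.array(out,np.float32)
    vx,vy,x,y=cv2.fitLine(out,cv2.DIST_HUBER,0,.01,.01).ravel()
    r=(out-[x,y])@[-vy,vx]
    return np.array([vx,vy]),np.array([x,y]),float(np.std(r))
E
python3 - <<'E'
from h import *
I={"top":np.load("pics/top0.npy"),"scene":np.load("pics/scene0.npy")}
def do(l,n,A,B,z,rng=.006):
    d,p,r=edge(I[n],n,A,B,z,rng); a=np.arctan2(d[1],d[0]); a=(a+np.pi/4)%(np.pi/2)-np.pi/4
    print(l,n,"yaw %.3f p %.4f %.4f rms %.2fmm"%(a,p[0],p[1],r*1e3))
for n in I:
    do("deck front",n,(.4157,.186),(.4296,.070),.0435)
    do("deck R",n,(.4296,.0708),(.4986,.0793),.0435)
    do("deck L",n,(.4157,.1882),(.4826,.1973),.0435)
    do("pack L",n,(.4694,.155),(.4364,.1516),.0875,.004)
    do("pack R",n,(.4738,.1157),(.4419,.1126),.0875,.004)
    do("pack back",n,(.4694,.155),(.4738,.1157),.0875,.004)
    do("pack front",n,(.4364,.1516),(.4419,.1126),.0875,.004)
    R=[(.5111,-.0875),(.5225,-.167),(.4675,-.1735),(.4557,-.096)]
    M=[(.504,-.1044),(.512,-.150),(.477,-.156),(.469,-.111)]
    for l,Q in(("rim",R),("mouth",M)):
        for k,e in enumerate(("back","R","front","L")): do(l+" "+e,n,Q[k],Q[(k+1)%4],.0475,.005)
do("base front","top",(.4278,-.0745),(.448,-.2064),.0)
E
```

```text
deck front top yaw 0.131 p 0.4238 0.1240 rms 0.24mm
deck R top yaw 0.131 p 0.4671 0.0759 rms 0.32mm
deck L top yaw 0.132 p 0.4525 0.1949 rms 0.40mm
pack L top yaw 0.031 p 0.4492 0.1547 rms 1.12mm
pack R top yaw -0.045 p 0.4571 0.1127 rms 0.62mm
pack back top yaw 0.131 p 0.4722 0.1359 rms 0.33mm
pack front top yaw 0.297 p 0.4393 0.1307 rms 1.39mm
rim back top yaw 0.150 p 0.5179 -0.1299 rms 0.21mm
rim R top yaw 0.138 p 0.4925 -0.1696 rms 1.57mm
rim front top yaw 0.149 p 0.4634 -0.1375 rms 0.23mm
rim L top yaw 0.149 p 0.4863 -0.0895 rms 0.20mm
mouth back top yaw 0.161 p 0.5087 -0.1271 rms 0.39mm
mouth R top yaw 0.124 p 0.4937 -0.1521 rms 0.34mm
mouth front top yaw 0.138 p 0.4716 -0.1346 rms 0.35mm
mouth L top yaw 0.168 p 0.4863 -0.1069 rms 0.34mm
deck front scene yaw 0.137 p 0.4231 0.1228 rms 0.40mm
deck R scene yaw 0.130 p 0.4646 0.0725 rms 0.28mm
deck L scene yaw 0.048 p 0.4544 0.1905 rms 1.49mm
pack L scene yaw 0.118 p 0.4513 0.1504 rms 0.28mm
pack R scene yaw -0.091 p 0.4582 0.1154 rms 1.77mm
pack back scene yaw 0.105 p 0.4711 0.1359 rms 0.53mm
pack front scene yaw 0.244 p 0.4399 0.1337 rms 1.78mm
rim back scene yaw 0.155 p 0.5172 -0.1259 rms 0.19mm
rim R scene yaw 0.156 p 0.4962 -0.1714 rms 0.37mm
rim front scene yaw 0.154 p 0.4626 -0.1356 rms 0.28mm
rim L scene yaw 0.050 p 0.4800 -0.0897 rms 1.09mm
mouth back scene yaw 0.155 p 0.5086 -0.1284 rms 0.44mm
mouth R scene yaw 0.133 p 0.4960 -0.1537 rms 0.75mm
mouth front scene yaw 0.160 p 0.4708 -0.1292 rms 0.86mm
mouth L scene yaw 0.134 p 0.4868 -0.1091 rms 0.37mm
base front top yaw 0.152 p 0.4376 -0.1465 rms 0.27mm
```

Refined poses:
- **Printer:** yaw 0.131, pack at about (0.4542, 0.1332).
- **Charger:** yaw 0.150, cup at about (0.4900, -0.1304).
- The views differ by 2–3 mm along y, about equally at both objects, so it's a calibration bias. I'll settle it by touching both tabs with the open jaws.

```bash
cat >> h.py <<'E'
YP,YC=.131,.150
def Q(y): 
    a=-np.pi/2+y; return np.array([0,np.cos(a/2),np.sin(a/2),0])
def ax(y): return np.array([np.cos(y),np.sin(y),0]),np.array([-np.sin(y),np.cos(y),0])
np.set_printoptions(precision=4,suppress=True)
E
python3 - <<'E'
from h import *
P=np.array([.4542,.1332,0]);u,v=ax(YP);Z=np.array([0,0,1])
print(inverse_kinematics(P+.17*Z,Q(YP)),inverse_kinematics(np.array([.49,-.1304,.05]),Q(YC)))
move_pose(P+.17*Z,Q(YP)); print(get_time(),get_tcp_pos(),get_ft_force())
im=read_camera("scene");cv2.imwrite("pics/s1.png",cv2.resize(im[100:260,180:400,::-1],(800,582),interpolation=cv2.INTER_CUBIC))
im=read_camera("top");cv2.imwrite("pics/t1.png",cv2.resize(im[80:240,100:320,::-1],(800,582),interpolation=cv2.INTER_CUBIC))
E
```

```text
[ 0.2601  0.279   1.9994 -0.      0.8632  1.6999] [-0.2836  0.5314  1.9836 -0.      0.6267  1.1372]
1.8833 [0.4544 0.1337 0.1701] [-0.1745 -0.1542  0.5365]
```

View pics/s1.png

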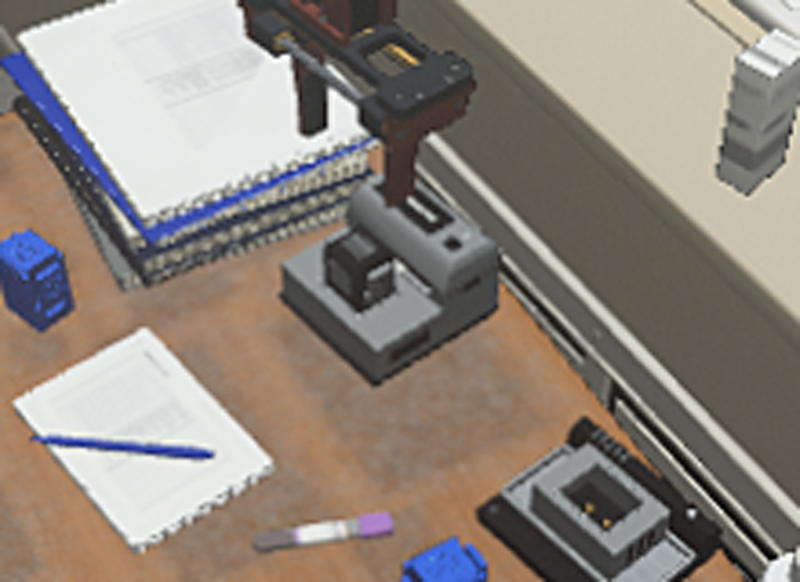

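View pics/t1.png

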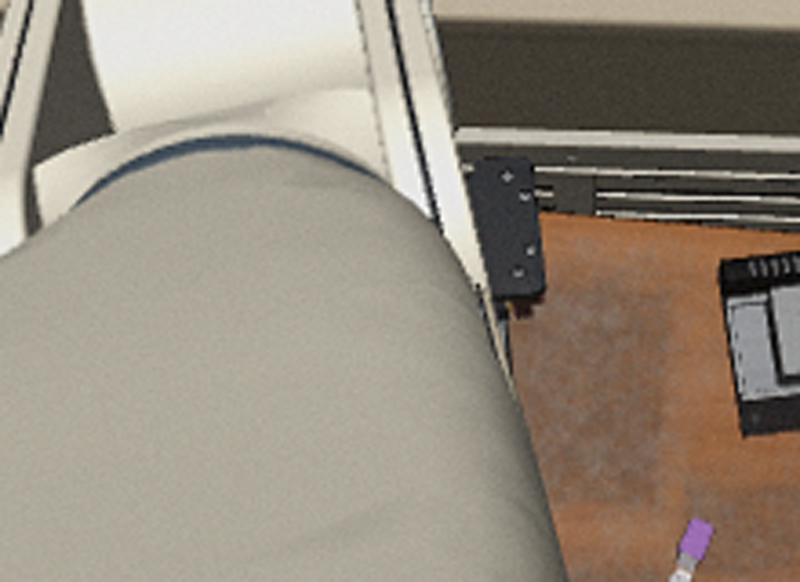

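The scene view shows the open jaws straddling the pack line (finger tips at 313,130 and 400,200). The top view is blocked by the arm. Descending with a force guard and touching both tabs.

```bash
python3 - <<'E'
from h import *
P=np.array([.4542,.1332,0]);u,v=ax(YP);Z=np.array([0,0,1])
print("hit",movel(P+.10*Z,v=.1,until_force=8))
h=movel(P+.052*Z,v=.05,until_force=5); print("hit",h,get_tcp_pos(),get_ft_force())
if not h:
    wait(.2)
    for s in(1,-1):
        h=movel(P+.052*Z+s*v*.021,v=.012,until_force=2.0); p=get_tcp_pos(); print(s,h,(p-P)@v,(p-P)@u,get_ft_force(),get_time())
        movel(P+.052*Z+s*v*.008,v=.03)
        wait(.15)
E
```

```text
hit False
hit False [0.4544 0.1333 0.0522] [-0.3517  0.4539  0.1411]
1 True 0.01698641610455855 -0.00013533304363315057 [ 0.9889 -1.6363  1.5241] 5.4333
-1 True -0.015181549519157908 3.3672201886400594e-05 [-0.0623  1.5153  0.9325] 7.7583
```

The touch span is 32.2 mm against the 32 mm expected, so the true centre is 0.9 mm towards +y. Centring and squeezing.

```bash
python3 - <<'E'
from h import *
P=np.array([.4542,.1332,0]);u,v=ax(YP);Z=np.array([0,0,1])
P=P+v*.0009
movel(P+.0515*Z,v=.03); wait(.2); print(get_tcp_pos(),get_ft_force())
command_gripper(0.0); wait(.3)
print(get_grip_width()*88,get_ft_force(),(get_tcp_pos()-P),get_time())
E
```

```text
[0.4541 0.134  0.0515] [0.598  0.0387 0.5516]
44.28402369740166 [-0.3609 -0.8974  5.1116] [0.0001 0.     0.0517] 9.9917
```

Both tabs are in: the jaw reads 44.3 mm against 46 mm nominal, side forces are under 1 N, and the contacts push up 5 N. Lifting slowly.

```bash
python3 - <<'E'
from h import *
P=np.array([.4542,.1332,0]);u,v=ax(YP);Z=np.array([0,0,1])
P=P+v*.0009
h=movel(P+.060*Z,v=.02,until_force=15); print(h,get_tcp_pos(),get_ft_force(),get_grip_width()*88)
if not h:
    h=movel(P+.085*Z,v=.05,until_force=15); print(h,get_ft_force(),get_grip_width()*88)
    movel(P+.14*Z,v=.1); wait(.3)
    print(get_tcp_pos(),get_ft_force(),get_ft_torque(),get_grip_width()*88,get_time())
    im=read_camera("scene");cv2.imwrite("pics/s2.png",cv2.resize(im[100:220,220:380,::-1],(800,600),interpolation=cv2.INTER_CUBIC))
E
```

```text
False [0.4539 0.134  0.0599] [ 0.9777  0.1965 -2.3525] 44.34908598604117
False [-0.1269 -0.1593 -2.4218] 44.378556884546796
[0.4538 0.134  0.1395] [-0.0216 -0.4021 -2.7012] [-0.0716  0.1041  0.044 ] 44.155216786616805 12.2167
```

View pics/s2.png

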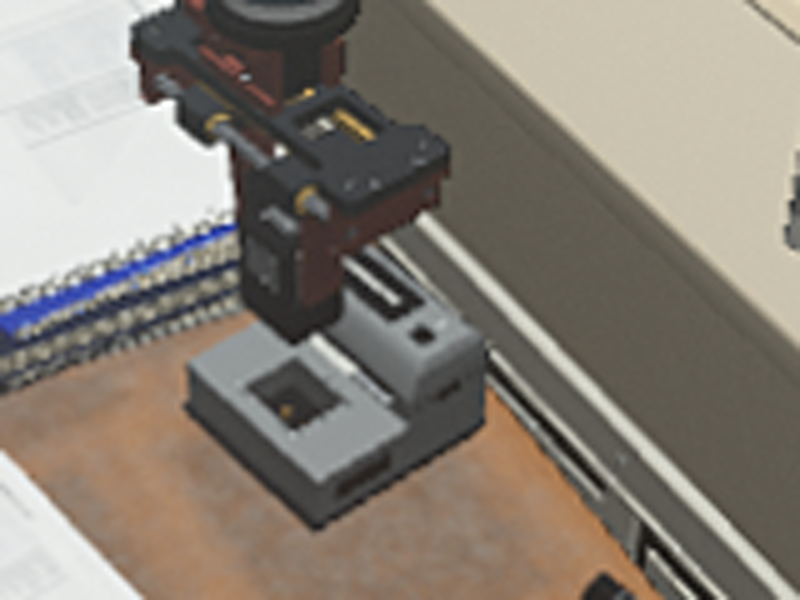

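The pack hangs upright in the jaws (290,290), and the empty bay shows at (295,395). I'll measure the bay and the cup in this same view to get their relative offset.

```bash
python3 - <<'E'
from h import *
im=read_camera("scene");np.save("pics/scene2.npy",im)
u,v=ax(YP)
px=[(220+x/5-.4,100+y/5-.4) for x,y in [(292,358),(343,402),(298,435),(248,388)]]
W=plane("scene",px,.0435);c=W.mean(0);print(W,c,c@u,c@v)
Pc=c.copy()
def box(c,y,a,b,z):
    u,v=ax(y);c=np.array([c[0],c[1],0]);o={}
    for nm,s,h,w in(("xb",u,a,v*b),("xf",-u,a,v*b),("yl",v,b,u*a),("yr",-v,b,u*a)):
        m=c+s*h; d,p,r=edge(im,"scene",m-w,m+w,z,.005)
        o[nm]=float(np.r_[p,0]@(u if nm[0]=='x' else v)); print(nm,round(o[nm],4),"rms %.2f"%(r*1e3),"ang %.3f"%((np.arctan2(d[1],d[0])+np.pi/4)%(np.pi/2)-np.pi/4))
    print("centre",(o["xb"]+o["xf"])/2,(o["yl"]+o["yr"])/2,"size",o["xb"]-o["xf"],o["yl"]-o["yr"])
box(c,YP,.019,.023,.0435)
box([.4905,-.1326],YC,.019,.023,.0475)
box([.4905,-.1326],YC,.0275,.04,.0475)
print("TCP x',y'",get_tcp_pos()@u,get_tcp_pos()@v,get_ee_rot(),Q(YP))
E
```

```text
[[0.468  0.157  0.0435]
 [0.4743 0.1121 0.0435]
 [0.4399 0.1038 0.0435]
 [0.4346 0.1497 0.0435]] [0.4542 0.1306 0.0435] 0.46736689743057785 0.0701745160236764
xb 0.4867 rms 0.57 ang 0.113
xf 0.4492 rms 0.39 ang 0.115
yl 0.0942 rms 0.52 ang 0.134
yr 0.0492 rms 0.64 ang 0.117
centre 0.46793256198726185 0.07170511033501568 size 0.03747537194672379 0.044981023323639936
xb 0.4837 rms 0.47 ang 0.141
xf 0.4464 rms 0.98 ang 0.150
yl -0.1807 rms 0.34 ang 0.126
yr -0.2261 rms 0.39 ang 0.177
centre 0.46504720445354497 -0.20340220452763316 size 0.03737557754671028 0.045420469288389054
xb 0.4926 rms 0.22 ang 0.155
xf 0.4372 rms 0.32 ang 0.159
yl -0.1619 rms 0.80 ang 0.069
yr -0.2436 rms 0.35 ang 0.161
centre 0.46491303580735227 -0.2027411807421976 size 0.05534819242527167 0.08167276302536877
TCP x',y' 0.4675484268484164 0.07359675098144236 [ 0.0011  0.7519 -0.6593 -0.0007] [ 0.      0.7519 -0.6593  0.    ]
```

Relative measure: the TCP sits 0.4 mm in -x and +1.9 mm in y from what the scene camera gives, and the top view agrees with the bias. Target cup TCP in the charger's axes: x' 0.4647, y' -0.2014. Carrying over and feeling down.

```bash
python3 - <<'E'
from h import *
u,v=ax(.150);Z=np.array([0,0,1])
C=.4647*u-.2014*v; print(C)
movel(np.r_[get_tcp_pos()[:2],.15],v=.1)
move_pose(C+.15*Z,Q(.151)); wait(.3); print(get_time(),get_tcp_pos()-C,get_ft_force())
h=movel(C+.086*Z,v=.08,until_force=6); print(h)
wait(.3); f0=get_ft_force(); print(f0)
im=read_camera("scene");cv2.imwrite("pics/s3.png",cv2.resize(im[180:300,280:440,::-1],(800,600),interpolation=cv2.INTER_CUBIC))
h=movel(C+.066*Z,v=.015,until_force=4); p=get_tcp_pos(); print("feel",h,(p-C)@u,(p-C)@v,p[2],get_ft_force()-f0,get_ft_torque(),get_grip_width()*88,get_time())
E
```

```text
[ 0.4896 -0.1297  0.    ]
13.9 [0.0002 0.0009 0.15  ] [ 0.5144  0.5506 -1.7271]
False
[-0.3303  0.2821 -2.2434]
feel False 3.53240610879088e-05 -1.7012408572246916e-05 0.06608558373907251 [-0.0411 -0.5958  0.7149] [0.0079 0.1618 0.0153] 44.82915372086724 16.6833
```

View pics/s3.png

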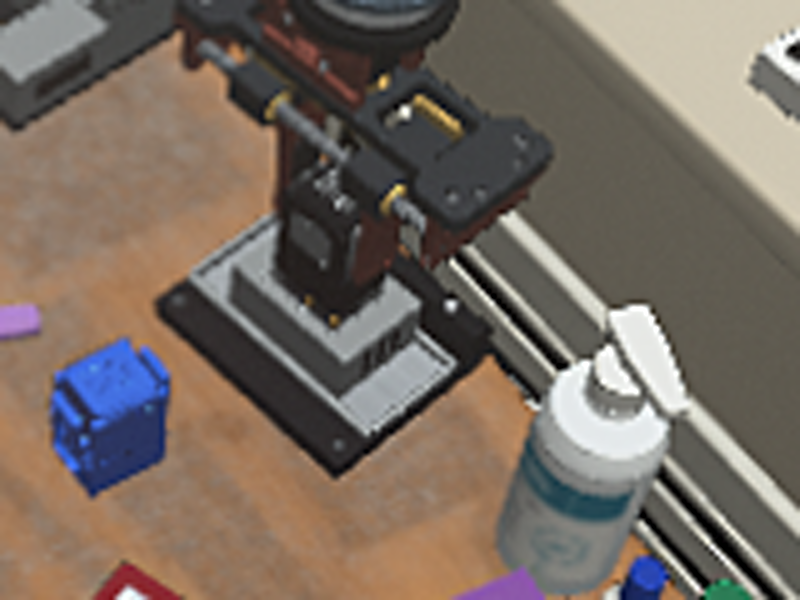

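It slid 13.5 mm into the cup with under 1 N. The view shows the pack (320,270) in the mouth. Now pushing gently home, listening for the contacts and the stop.

```bash
python3 - <<'E'
from h import *
u,v=ax(.150);Z=np.array([0,0,1])
C=.4647*u-.2014*v
f0=get_ft_force()
h=movel(C+.0605*Z,v=.02,until_force=6); print(h,get_tcp_pos()[2],get_ft_force()-f0)
if not h:
  for z in (.0585,.0570,.0555,.0545,.0538,.0532):
    h=movel(C+z*Z,v=.01,until_force=8); wait(.1); f=get_ft_force()-f0; print(z,h,get_tcp_pos()[2],f,get_grip_width()*88)
    if h or f[2]>12: break
print(get_time())
E
```

```text
False 0.060312707908041954 [ 0.6002  1.0443 -0.845 ]
0.0585 False 0.05867766281981179 [-0.1909  0.6075  3.4684] 44.3030952268095
0.057 False 0.05703965994626552 [-0.994   0.1026  3.5505] 44.28593262535175
0.0555 False 0.05553475881515016 [-0.4304  0.3181  4.188 ] 44.76656994593631
0.0545 False 0.054549378918193316 [-0.6896 -0.057   5.5879] 44.37356724562993
0.0538 False 0.05389174165318409 [-0.4001 -0.039   6.4238] 44.51821168241737
0.0532 False 0.05376430607024356 [-2.0282  1.1422 11.3949] 44.12245602636551
19.4083
```

The firm stop was felt at TCP z 0.0538 (11 N), as predicted, so the pack is about 2 mm below home. Easing off slightly and opening in small steps.

```bash
python3 - <<'E'
from h import *
u,v=ax(.150);Z=np.array([0,0,1])
C=.4647*u-.2014*v
movel(C+.0540*Z,v=.01)
for w in (.525,.545,.565,.585,.61,.64,.68):
    command_gripper(w); print(w,get_grip_width()*88,get_ft_force(),get_time())
command_gripper(1.0); wait(.2); f0=get_ft_force();print(f0,get_time())
# touch check of both tabs (out = span ~32 mm)
for s in(1,-1):
    h=movel(C+.056*Z+s*v*.021,v=.012,until_force=2.0); p=get_tcp_pos(); print(s,h,(p-C)@v,get_ft_force()-f0)
    movel(C+.056*Z+s*v*.008,v=.03); wait(.1)
movel(C+.056*Z,v=.05)
movel(C+.15*Z,v=.1); print(get_tcp_pos(),get_ft_force(),get_time())
im=read_camera("scene");np.save("pics/s4.npy",im);cv2.imwrite("pics/s4.png",cv2.resize(im[180:300,280:440,::-1],(800,600),interpolation=cv2.INTER_CUBIC))
E
```

```text
0.525 46.29682688289784 [-0.6692  1.2924  3.6011] 19.9083
0.545 47.85940900500107 [-0.0764  0.0643  3.7486] 20.1583
0.565 49.77940239692392 [0.3243 1.403  3.806 ] 20.4083
0.585 51.313522220032354 [0.5265 0.0143 3.1408] 20.6583
0.61 53.67753064475618 [ 0.685  -0.3452  4.0543] 20.925
0.64 56.364134070134746 [ 0.3416 -0.4015 -0.3296] 21.1917
0.68 59.640158451600314 [ 0.3924  0.4951 -1.1781] 21.4917
[-0.6939 -0.2701  0.282 ] 22.325
1 True 0.01618041004563954 [ 1.2327 -1.5754  1.1777]
-1 True -0.016008371611879676 [ 1.1367  0.9377 -0.0438]
[ 0.4891 -0.1296  0.1495] [-0.4639  0.8073 -0.3496] 27.8083
```

View pics/s4.png

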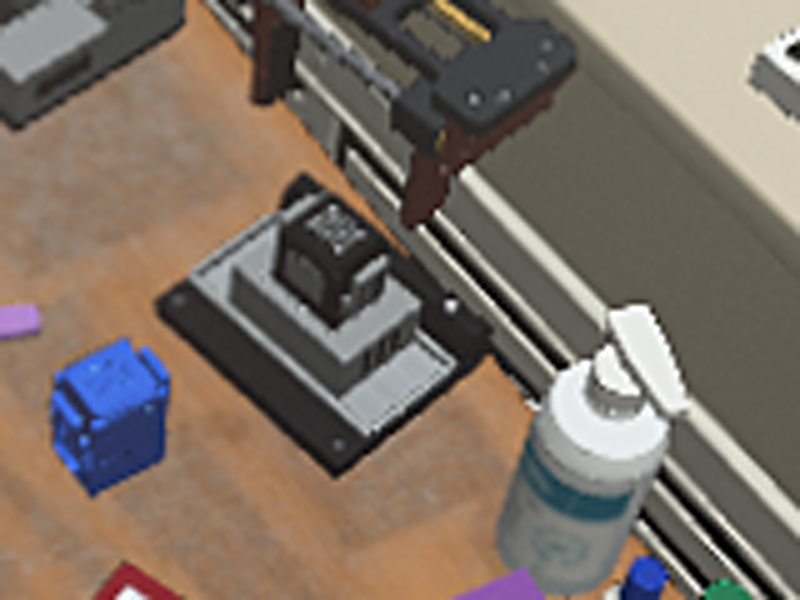

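The pack stands upright in the cup (335,255), and the tab touch span is 32.2 mm, so both tabs are out. I'll check its height by a light touch on top (home means 91.5 mm).

```bash
python3 - <<'E'
from h import *
u,v=ax(.150);Z=np.array([0,0,1]);C=.4647*u-.2014*v
command_gripper(0.0); movel(C+.102*Z,v=.1); wait(.2); f0=get_ft_force()
h=movel(C+.0885*Z,v=.01,until_force=2); print(h,get_tcp_pos(),get_ft_force()-f0)
movel(C+.20*Z,v=.12); wait(.3)
im=read_camera("scene");cv2.imwrite("pics/s5.png",cv2.resize(im[:,:,::-1],(800,600)))
print(get_time())
E
```

```text
True [ 0.4896 -0.1297  0.0914] [0.2762 0.8334 2.7608]
32.4167
```

View pics/s5.png

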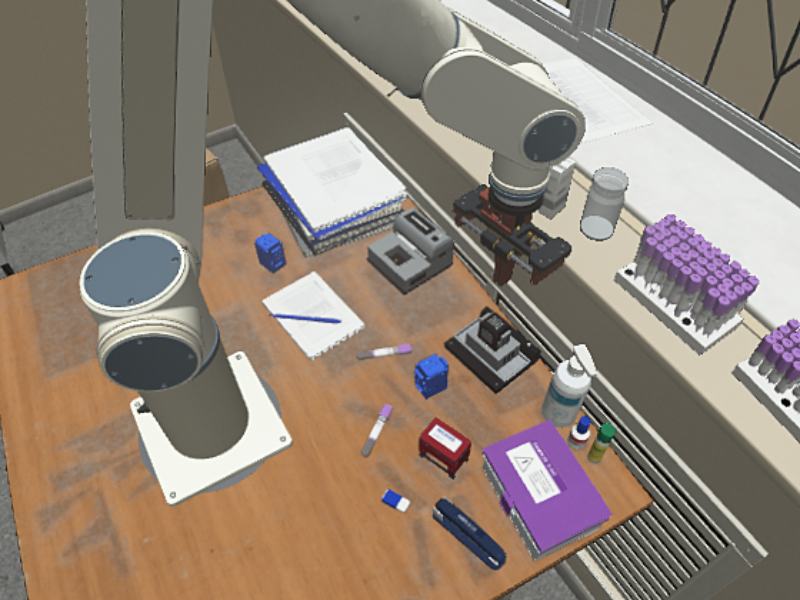

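The pack's top was felt at 91.4 mm, so it is home. In the view the pack is in the cup (495,328), the bay is empty (402,255), and the stamp (444,445) and bottle (568,390) have not moved. Handing in.

```bash
python3 -c "
from station import *
job_done(); print(get_time())"
```

```text
the job is handed in; nothing more can be done
the job is handed in; nothing more can be done
```

The battery pack is out of the printer and latched in the desk charger's cup. I handed the job in with the clock at about 32 s of the 61 allowed; no verdict was reported.

**What I did:** I squeezed both tabs together while the pack was still in the printer. I then lifted it out and pushed it down the cup until it met the firm stop at about 11 N. From there I opened the jaws in small steps so the hooks could catch.

**Last checks:**
- **Depth:** a light touch found the pack's top at 91.4 mm, against 91.5 mm when fully home.
- **Tabs:** touching both sides after release gave a 32.2 mm span, against 32 mm expected with both tabs out.
- **Surroundings:** in the last picture the pack stands upright. The stamp, the sanitiser and the blue look-alikes are where they were, and the gripper is clear of everything.

**What disagreed:**
- The two cameras differed by 2–3 mm along y. I corrected for that by touching the tabs in the printer and comparing the bay and cup in one view.
- The jaws read about 44.3 mm with the tabs squeezed, not the nominal 46 mm. The pack still came free without resistance.

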